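# Feel the end float of a paint mill's shaft and leave it centred

## Task

Feel the end float of the paint mill's shaft by its red knob: first push the shaft into the mill until it is firmly up against its inner stop, then pull it out until it is firmly up against its outer stop, holding it there for about a second each time with a moderate hand force of about 10 N and never more than 20 N on a stop. Then slide the shaft back to the middle of the travel you felt, and let go of it there. Leave the dish, the jar and the palette knife alone.

Things in the scene. Friction and masses are not known exactly. Their poses are not given: they have to be found in the camera images.
- mill: Paint mill, screwed down: green case 130 (x) x 120 (y) x 150 mm high on a dark base 200 x 170 mm, steel hopper on top (to 210 mm), grey motor on its -y side. Origin on the table under the case. Its level +y axis points the way the shaft comes out (outwards); a bearing boss ends at y = 82 mm. Unseen inside: the shaft's thrust_collar, between the stops stop_in and stop_out; stop_mid is the point midway.
- knob (a point): Middle of the red waist of the knob on the shaft, on the shaft axis, 100 mm above the table. The waist is a 30 mm diameter, 44 mm long cylinder lying along the shaft; at each end of it is a black flange of 44 mm diameter, 6 mm thick. The knob is fixed to the shaft and moves with it; about 64 mm of bare 18 mm shaft lie between boss and knob.
- mill_shaft (a joint): Slide of the shaft, m; grows outwards (mill +y); it does not turn. 0: knob centre 174 mm from the mill origin, not the middle of the float. Two hidden rubber-faced stops in the case, drawn anew each time: float 12 to 19 mm, its middle within 6 mm of 0. About 2 N of drag; it stays where left. Both stops are equally stiff, yielding about 1.2 mm at 10 N.
- dish: Loose white china dish with a dried blue glaze, 84 mm diameter, 26 mm high. Origin at the centre of its underside. Leave alone.
- jar: Loose yellow pigment jar with a white cap, 54 mm diameter, 65 mm high. Origin at the centre of its underside. Leave alone.
- palette_knife: Loose palette knife (flat spatula), 200 mm long, lying along its own x. Leave alone.

How it is judged:
By the outcome, as a careful person would: the job done as asked, in the order asked, and still so for the second after the job is handed in, with the robot touching nothing.
It also fails if it takes over 51 s, if anything falls off the work surface, if the arm or the gripper's body presses on something with over 40 N, if the wrist force passes 120 N, or if a joint passes its speed limit or range.

## Robot

A 6-joint arm with a two-finger parallel gripper is mounted at the origin on the work surface. World frame = base frame: x ahead of the robot, y to its left, z up, the work surface at z = 0. Lengths are in m, angles in degrees, forces in N, time in s.
With the tool pointing down it reaches from about 0.375 to 0.9 m from the base axis. Payload 3.1 kg.
Tool frame: the origin (TCP) lies between the finger pads; the fingertips stand 22 mm ahead of it and the grasp point (between the pads) lies 3 mm ahead of it (bot.tip_extent is the distance from the TCP to the fingertips, in m); y points along the fingers, z is the direction in which the jaws open and shut, and the axes are right-handed (so a half turn about y gives the same grasp; the last joint's range is limited). The gripper opens to 87 mm and grips with 3 to 60 N. Pads are 19 mm wide; open, the fingers measure 117 mm over their backs; the gripper's body (75 mm by 190 mm) begins 51 mm behind the grasp point.
Start: joints at [-74.055, 30.224, 82.088, -0, 67.689, -10.227], TCP at [0.276, -0.561, 0.245] pointing down, gripper open.
Joint ranges: [-176.69, 176.69], [-43.24, 126.21], [12.49, 139.97], [-82, 262], [0, 151.66], [-163.58, 163.58]. Speed limits (degrees/s): [159.86, 159.86, 180, 180, 180, 180].

## Interface

Orientations are given as a 3x3 rotation matrix whose columns are the frame's x, y, z axes.
In Python, from rig import bot, eyes, models gives the robot as it stands. The module is installed in compiled form; this text tells all that it offers.
- The arm moves only by the tool arm_command, never from a script. Its arguments are lists of equal length, an entry for each row: "translation": the shift along the tool's x, y, z each as a share of 0.08 m, from -1 to 1, a list of three; "rotation": the turn, a rotation vector about the tool's x, y, z each as a share of 60 degrees, from -1 to 1, a list of three; "grip": the closure, from -1 (fully open) to 1 (shut), so that 0 is half open. In form: {"translation": [[x, y, z], ...], "rotation": [[rx, ry, rz], ...], "grip": [grip, ...]}. A call has 1 to 5 rows; each row is the pose to reach, as a shift and turn from the pose commanded when the call began, along the tool's axes at that moment; what a row does not reach only later rows make up. A row lasts 1/10 s, in which the tool goes at most 50 mm and 8.59 degrees, less where a joint would pass 70% of its speed; a pose out of reach is approached as far as the arm can. A call with a number of a shift or a turn outside -1 to 1 is refused whole. A call with a gripper value outside its range is refused whole. The fingers move at their own pace and stop on an object; the grip force is fixed at half the most. Time passes only in rows, so rows that repeat a pose let the fingers close. It gives the time, the measured TCP pose, the force and the opening at its end, in the units of the state.
- bot.read_state(): the state, without advancing time (a new reading comes with each control period).
- eyes.capture(name): name is "scene" or "side" or "wrist"; returns a dict with "image" (420x560x3 uint8, blue, green, red), "mtx" (3x3 intrinsics, pixels), "dist_coeffs" ([k1, k2, p1, p2, k3] as OpenCV has them; the pictures are not rectified), "rvec" (rotation vector, rad) and "tvec" (3), from world to camera coordinates, as OpenCV has them; the wrist camera has in their place "hand_eye" (4x4, takes a point from camera to tool coordinates, whose origin is the TCP and whose axes are the tool frame's). Camera axes: x right, y down, z forward; pixel columns grow to the right and rows downward; lengths in m; the calibration is good to about 2 mm. A picture is of the moment at which its call begins: read the wrist's pose just before it. There is no depth.
- bot.hand_in(): hands the job in, once; it reports no verdict.
Trained networks look in the newest picture that a camera, given by its name, has taken for a name from the list of things; names that differ only in an ending like _2 or _b are one class to them, and where a whole thing is asked for, a point or a joint stands for the part that bears it (a point fixed in the world has none). Each returns a list of dicts, best first, with "conf" (0 to 1); they miss things now and then, are a little off and sometimes report something else, mostly with a low value. They report only what shows in the picture. A call takes as long as a camera call.
- models.recognise(camera, thing): "extent" ([left, top, right, bottom] as shares, 0 to 1, of the picture: columns of its width, rows of its height, round what is visible of it).
- models.spot_point(camera, thing): "point" ([column, row] as shares, 0 to 1, of the picture: columns of its width, rows of its height: a listed point, or the origin of a listed thing).
The state is a dict: "time_s": time; "joint_positions": joint angles; "qvel": joint speeds; "tau": joint torques, N m; "position": TCP position; "tcp_rot": TCP orientation; "force": force on the tool from outside, world axes, zero at the start; "moment": the same for the moment, N m; "opening": opening from 0.0 (shut) to 1.0 (fully open).
Only numpy, scipy, OpenCV 4.12 (cv2) and the standard library are available. Lean on these libraries where they do the work, as an engineer would, in place of code of your own. Each camera call takes 0.05 s, during which the arm holds its last target. There are 200 camera calls.

## Working session

There is one attempt and no reset: what is moved stays moved. The work goes in short steps, Python scripts to look and compute and a tool call to move; the robot and the scene stay as the last step left them, time stands still between calls to the robot, and variables do not carry over. Pictures are saved under pics/ and viewed, about 8 in all and at most 12, crops included, and the job is handed in when it is done.

Besides the shell and the picture viewer there is one more tool, called as name(argument=value, ...), one argument or row to a line, values as JSON. arm_command: Moves the arm, as the interface text tells. Shift numbers are shares of 0.08 m and turn numbers shares of 60 degrees, none past 1 either way. Its arguments: {"type":"object","properties":{"translation":{"type":"array"},"rotation":{"type":"array"},"grip":{"type":"array"}},"required":["translation","rotation","grip"]}

```bash
mkdir -p pics; cat > h.py <<'E'
import numpy as np, cv2
from rig import bot, eyes, models
def ray(c,px):
    R,_=cv2.Rodrigues(np.array(c['rvec'],float)); t=np.array(c['tvec'],float).ravel()
    u=cv2.undistortPoints(np.array([[px]],float),np.array(c['mtx']),np.array(c['dist_coeffs']))[0,0]
    return -R.T@t, R.T@np.array([u[0],u[1],1.])
def onz(c,px,z):
    o,d=ray(c,px); return o+d*(z-o[2])/d[2]
E
python3 - <<'E'
from h import *
np.set_printoptions(precision=4,suppress=True)
s=bot.read_state(); print(s['time_s'],s['position'],s['tcp_rot'],s['force'],s['opening'])
ims=[]
R=[]
for cam in('scene','side'):
    c=eyes.capture(cam); cv2.imwrite(f'pics/{cam}0.png',c['image'])
    for th,z in(('knob',.1),('mill',0),('dish',0),('jar',0),('palette_knife',0)):
        for p in models.spot_point(cam,th)[:2]:
            px=np.array(p['point'])*[560,420]; print(cam,th,p['conf'],px,onz(c,px,z))
            if th=='knob': R.append(ray(c,px))
print(bot.read_state()['time_s'])
E
```

```text
0.0 [ 0.2755 -0.5602  0.2436] [[-0.8975 -0.0006  0.4411]
 [-0.4411  0.0021 -0.8975]
 [-0.0004 -1.     -0.0022]] [-0.7787  0.0357  0.4822] 1.0005472968029903
scene knob 0.61 [250.376 231.294] [0.6245 0.095  0.1   ]
scene mill 0.82 [180.376 229.698] [ 0.573  -0.0722  0.    ]
scene dish 0.86 [340.424 227.388] [0.5178 0.2728 0.    ]
scene jar 0.75 [325.192 265.104] [0.6181 0.2465 0.    ]
side knob 0.82 [316.4   225.792] [0.6253 0.0916 0.1   ]
side mill 0.86 [301.392 348.894] [ 0.5772 -0.0778  0.    ]
side mill 0.4 [245.392 212.394] [0.5089 0.2807 0.    ]
side dish 0.71 [248.024 212.814] [0.5143 0.2785 0.    ]
side jar 0.71 [304.024 216.09 ] [0.6276 0.2518 0.    ]
side palette_knife 0.67 [263.312 176.82 ] [0.556  0.4125 0.    ]
0.6
```

```bash
python3 -c "
import cv2,numpy as np
a=[cv2.imread(f'pics/{c}0.png') for c in('scene','side')]
cv2.imwrite('pics/both0.png',cv2.resize(np.vstack(a),(0,0),fx=.714,fy=.714))"
```

```text
(no output)
```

View pics/both0.png

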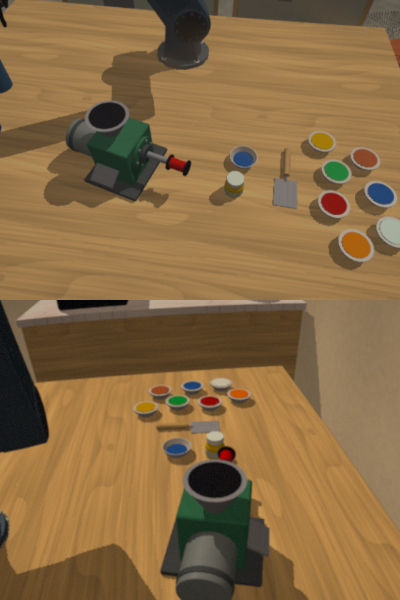

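The scene view shows the mill with its red knob at about (250,231), jar and dish beyond it. The estimates agree: knob ≈ (0.625, 0.093, 0.1), and 0.175 m from the mill origin. I'll go up and over first.

arm_command(
  translation=[
    [-0.94,-0.75,-0.67],
    [-0.94,-0.75,-0.67],
    [-0.94,-0.75,-0.67],
  ],
  rotation=[
    [0,0,0],
    [0,0,0],
    [0,0,0],
  ],
  grip=[-1,-1,-1],
)

```text
time_s: 0.9
position: [0.3217, -0.4772, 0.3077]
tcp_rot: [[-0.896, 0.003, 0.444], [-0.444, -0.002, -0.896], [-0.001, -1.0, 0.003]]
force: [0.0, 0.0, 1.2]
opening: 1.001
```

arm_command(
  translation=[
    [-0.94,0,-0.67],
    [-0.94,0,-0.67],
    [-0.94,0,-0.67],
  ],
  rotation=[
    [0,0,0],
    [0,0,0],
    [0,0,0],
  ],
  grip=[-1,-1,-1],
)

```text
time_s: 1.2
position: [0.3647, -0.3937, 0.3044]
tcp_rot: [[-0.895, -0.0, 0.445], [-0.445, 0.003, -0.895], [-0.001, -1.0, -0.003]]
force: [-0.2, -0.2, 0.2]
opening: 1.001
```

arm_command(
  translation=[
    [-0.94,0,-0.67],
    [-0.94,0,-0.67],
    [-0.94,0,-0.67],
  ],
  rotation=[
    [0,0,0],
    [0,0,0],
    [0,0,0],
  ],
  grip=[-1,-1,-1],
)

```text
time_s: 1.5
position: [0.4082, -0.3135, 0.3043]
tcp_rot: [[-0.895, -0.0, 0.445], [-0.445, 0.002, -0.895], [-0.001, -1.0, -0.002]]
force: [-0.4, 0.2, 1.1]
opening: 0.999
```

arm_command(
  translation=[
    [-0.94,0,-0.67],
    [-0.94,0,-0.67],
    [-0.94,0,-0.67],
  ],
  rotation=[
    [0,0,0],
    [0,0,0],
    [0,0,0],
  ],
  grip=[-1,-1,-1],
)

```text
time_s: 1.8
position: [0.4522, -0.2331, 0.3044]
tcp_rot: [[-0.895, 0.0, 0.445], [-0.445, 0.001, -0.895], [-0.001, -1.0, -0.001]]
force: [0.3, -0.1, 0.4]
opening: 1.002
```

arm_command(
  translation=[
    [-0.94,0,-0.67],
    [-0.94,0,-0.67],
    [-0.94,0,-0.67],
  ],
  rotation=[
    [0,0,0],
    [0,0,0],
    [0,0,0],
  ],
  grip=[-1,-1,-1],
)

```text
time_s: 2.1
position: [0.4964, -0.1526, 0.3045]
tcp_rot: [[-0.896, 0.001, 0.445], [-0.445, 0.001, -0.896], [-0.001, -1.0, -0.0]]
force: [-0.4, -1.3, -0.1]
opening: 1.0
```

arm_command(
  translation=[
    [-0.94,0,-0.67],
    [-0.94,0,-0.67],
    [-0.94,0,-0.67],
  ],
  rotation=[
    [0,0,0],
    [0,0,0],
    [0,0,0],
  ],
  grip=[-1,-1,-1],
)

```text
time_s: 2.4
position: [0.5406, -0.0719, 0.3044]
tcp_rot: [[-0.896, 0.002, 0.444], [-0.444, 0.0, -0.896], [-0.001, -1.0, 0.001]]
force: [0.5, -0.7, -1.0]
opening: 0.999
```

arm_command(
  translation=[
    [-0.94,0,-0.67],
    [-0.94,0,-0.67],
    [-0.94,0,-0.67],
  ],
  rotation=[
    [0,0,0],
    [0,0,0],
    [0,0,0],
  ],
  grip=[-1,-1,-1],
)

```text
time_s: 2.7
position: [0.5847, 0.009, 0.3044]
tcp_rot: [[-0.896, 0.002, 0.444], [-0.444, 0.0, -0.896], [-0.002, -1.0, 0.001]]
force: [-0.6, -0.8, -0.8]
opening: 1.003
```

arm_command(
  translation=[
    [-0.94,0,-0.67],
    [-0.94,0,-0.67],
    [-0.94,0,-0.67],
    [-0.94,0,-0.67],
    [-0.94,0,-0.67],
  ],
  rotation=[
    [0,-0.79,0],
    [0,-0.79,0],
    [0,-0.79,0],
    [0,-0.79,0],
    [0,-0.79,0],
  ],
  grip=[-1,-1,-1,-1,-1],
)

```text
time_s: 3.2
position: [0.6268, 0.0863, 0.304]
tcp_rot: [[-0.351, -0.001, 0.936], [-0.936, -0.002, -0.351], [0.002, -1.0, 0.0]]
force: [-0.2, -0.3, -0.4]
opening: 0.995
```

```bash
cat > w.py <<'E'
from h import *
import sys
np.set_printoptions(precision=4,suppress=True)
s=bot.read_state(); c=eyes.capture('wrist'); im=c['image']; cv2.imwrite(f'pics/{sys.argv[1]}.png',im)
H=np.array(c['hand_eye']); R=np.array(s['tcp_rot']); P=np.array(s['position'])
def onw(px,z):
    u=cv2.undistortPoints(np.array([[px]],float),np.array(c['mtx']),np.array(c['dist_coeffs']))[0,0]
    d=R@H[:3,:3]@np.array([u[0],u[1],1.]); o=R@H[:3,3]+P
    return o+d*(z-o[2])/d[2]
print(s['time_s'],P)
for th in('knob','mill'):
    for p in models.spot_point('wrist',th)[:2]:
        px=np.array(p['point'])*[560,420]; print(th,p['conf'],px,onw(px,.1 if th=='knob' else 0))
b,g,r=[im[...,i].astype(int) for i in range(3)]
m=((r>90)&(g<60)&(b<60)).astype(np.uint8)
n,l,st,ce=cv2.connectedComponentsWithStats(m)
k=1+np.argmax(st[1:,4]); print('red',st[k],ce[k],onw(ce[k],.115),onw(ce[k],.1))
q=np.argwhere(l==k)[:,::-1].astype(np.float32); box=cv2.boxPoints(cv2.minAreaRect(q))
for a in box: print(a,onw(a,.1))
E
python3 w.py w1
```

```text
3.2 [0.6268 0.0863 0.304 ]
knob 0.7 [274.288 178.71 ] [0.6238 0.0916 0.1   ]
mill 0.65 [284.872 273.   ] [ 0.5763 -0.0768  0.    ]
red [260 160  28  41 958] [273.9582 179.8685] [0.6245 0.0937 0.115 ] [0.623  0.0905 0.1   ]
[259.7869 161.6557] [0.6158 0.1149 0.1   ]
[284.4016 159.418 ] [0.6417 0.1078 0.1   ]
[288. 199.] [0.63   0.0643 0.1   ]
[263.3853 201.2377] [0.6031 0.0716 0.1   ]
```

View pics/w1.png

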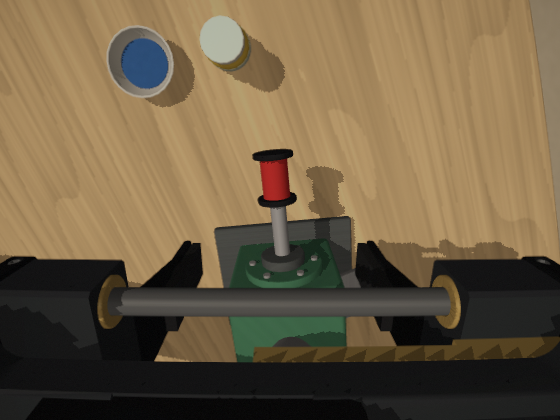

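Red waist at pixel (274,180), clear of everything; axis ≈16.2° from world y, pads bracket it well. Descending.

arm_command(
  translation=[
    [-0.055,1,-0.058],
    [-0.055,1,-0.058],
    [-0.055,1,-0.058],
  ],
  rotation=[
    [0,-0.072,0],
    [0,-0.072,0],
    [0,-0.072,0],
  ],
  grip=[-1,-1,-1],
)

```text
time_s: 3.65
position: [0.6202, 0.0936, 0.2198]
tcp_rot: [[-0.288, -0.011, 0.958], [-0.958, -0.0, -0.288], [0.004, -1.0, -0.011]]
force: [0.2, 0.8, -1.0]
opening: 1.0
```

arm_command(
  translation=[
    [0,0.5,0],
    [0,0.5,0],
    [0,0.5,0],
    [0,0.5,0],
  ],
  rotation=[
    [0,0,0],
    [0,0,0],
    [0,0,0],
    [0,0,0],
  ],
  grip=[-1,-1,-1,-1],
)

```text
time_s: 4.05
position: [0.6254, 0.0946, 0.1871]
tcp_rot: [[-0.286, 0.004, 0.958], [-0.958, -0.0, -0.286], [-0.001, -1.0, 0.004]]
force: [0.8, 0.2, 0.7]
opening: 0.998
```

```bash
python3 w.py w2; python3 -c "
from h import *
s=bot.read_state();print(s['position'],s['tcp_rot'])"
```

```text
4.05 [0.6254 0.0946 0.1871]
knob 0.62 [278.992 221.508] [0.6255 0.0923 0.1   ]
mill 0.63 [282.128 325.416] [ 0.5803 -0.0754  0.    ]
red [ 258  200   38   56 1938] [276.6909 226.9087] [0.6243 0.0942 0.115 ] [0.6226 0.0885 0.1   ]
[258. 200.] [0.6154 0.1131 0.1   ]
[295. 200.] [0.6418 0.1052 0.1   ]
[295. 255.] [0.6296 0.0616 0.1   ]
[258. 255.] [0.6016 0.07   0.1   ]
[0.62480744 0.09496362 0.18662779] [[-2.84845973e-01  3.58503906e-03  9.58566596e-01]
 [-9.58572905e-01 -1.57723153e-04 -2.84847258e-01]
 [-8.70000401e-04 -9.99993561e-01  3.48144811e-03]]
```

View pics/w2.png

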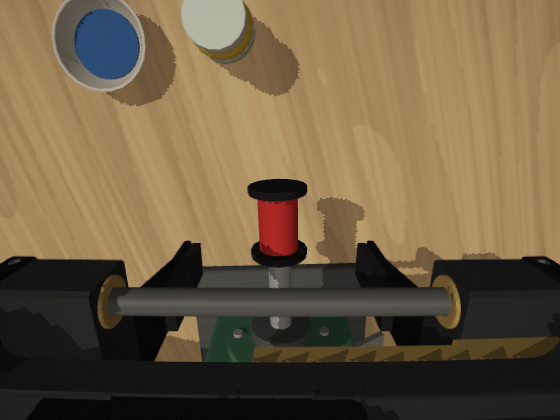

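Waist at (277,227), vertical in the picture and between the fingers; yaw is right. Lower on and close.

arm_command(
  translation=[
    [0.035,0.5,0],
    [0.035,1,0],
    [0.035,1,0],
    [0.035,1,0],
  ],
  rotation=[
    [0,0,0],
    [0,0,0],
    [0,0,0],
    [0,0,0],
  ],
  grip=[-1,-1,-1,-1],
)

```text
time_s: 4.6
position: [0.6231, 0.0925, 0.1051]
tcp_rot: [[-0.285, -0.0, 0.959], [-0.959, 0.0, -0.285], [0.0, -1.0, -0.0]]
force: [0.3, 0.2, 1.7]
opening: 0.995
```

arm_command(
  translation=[
    [0,0,0],
    [0,0,0],
    [0,0,0],
    [0,0,0],
    [0,0,0],
  ],
  rotation=[
    [0,0,0],
    [0,0,0],
    [0,0,0],
    [0,0,0],
    [0,0,0],
  ],
  grip=[0,0.1,0.2,0.3,0.3],
)

```text
time_s: 5.1
position: [0.6231, 0.0924, 0.1052]
tcp_rot: [[-0.285, 0.001, 0.959], [-0.959, -0.0, -0.285], [-0.0, -1.0, 0.001]]
force: [0.4, 1.0, -0.8]
opening: 0.63
```

arm_command(
  translation=[
    [0,0,0],
    [0,0,0],
    [0,0,0],
    [0,0,0],
    [0,0,0],
  ],
  rotation=[
    [0,0,0],
    [0,0,0],
    [0,0,0],
    [0,0,0],
    [0,0,0],
  ],
  grip=[0.6,1,1,1,1],
)

```text
time_s: 5.6
position: [0.6243, 0.092, 0.1046]
tcp_rot: [[-0.284, 0.003, 0.959], [-0.959, -0.001, -0.284], [-0.0, -1.0, 0.003]]
force: [4.0, -0.3, -3.9]
opening: 0.338
```

arm_command(
  translation=[
    [0,0,0],
    [0,0,0],
  ],
  rotation=[
    [0,0,0],
    [0,0,0],
  ],
  grip=[1,1],
)

```text
time_s: 5.8
position: [0.6243, 0.092, 0.1046]
tcp_rot: [[-0.284, 0.003, 0.959], [-0.959, -0.001, -0.284], [-0.0, -1.0, 0.003]]
force: [4.7, -2.5, -2.8]
opening: 0.339
```

arm_command(
  translation=[
    [0.01,0.005,0.01],
    [0.02,0.005,0.015],
    [0.03,0.005,0.015],
    [0.04,0.005,0.015],
    [0.05,0.005,0.015],
  ],
  rotation=[
    [0,0,0],
    [0,0,0],
    [0,0,0],
    [0,0,0],
    [0,0,0],
  ],
  grip=[1,1,1,1,1],
)

```text
time_s: 6.3
position: [0.6234, 0.0884, 0.1045]
tcp_rot: [[-0.285, 0.001, 0.959], [-0.959, 0.0, -0.285], [-0.001, -1.0, 0.001]]
force: [4.2, 3.0, -0.0]
opening: 0.337
```

arm_command(
  translation=[
    [0.01,0,0],
    [0.02,0,0],
    [0.03,0,0],
    [0.03,0,0],
  ],
  rotation=[
    [0,0,0],
    [0,0,0],
    [0,0,0],
    [0,0,0],
  ],
  grip=[1,1,1,1],
)

```text
time_s: 6.7
position: [0.6233, 0.0881, 0.1045]
tcp_rot: [[-0.286, 0.003, 0.958], [-0.958, 0.004, -0.286], [-0.004, -1.0, 0.002]]
force: [4.9, 9.1, -0.5]
opening: 0.337
```

The stop is felt (force rises 4→10 N over 0.3 mm). A touch more and hold.

arm_command(
  translation=[
    [0.006,0,0],
    [0.006,0,0],
    [0.006,0,0],
    [0.006,0,0],
    [0.006,0,0],
  ],
  rotation=[
    [0,0,0],
    [0,0,0],
    [0,0,0],
    [0,0,0],
    [0,0,0],
  ],
  grip=[1,1,1,1,1],
)

```text
time_s: 7.2
position: [0.6233, 0.088, 0.1045]
tcp_rot: [[-0.286, 0.003, 0.958], [-0.958, 0.004, -0.286], [-0.005, -1.0, 0.002]]
force: [6.9, 8.8, -1.4]
opening: 0.337
```

arm_command(
  translation=[
    [0,0,0],
    [0,0,0],
    [0,0,0],
    [0,0,0],
  ],
  rotation=[
    [0,0,0],
    [0,0,0],
    [0,0,0],
    [0,0,0],
  ],
  grip=[1,1,1,1],
)

```text
time_s: 7.6
position: [0.6233, 0.088, 0.1045]
tcp_rot: [[-0.286, 0.003, 0.958], [-0.958, 0.004, -0.286], [-0.005, -1.0, 0.002]]
force: [5.8, 8.2, -1.6]
opening: 0.334
```

```bash
python3 w.py in1; python3 -c "
from h import *
u=np.array([.285,.9585,0])
for i in range(3):
  s=bot.read_state();print(s['time_s'],np.array(s['position'])@u,np.array(s['force'])@u,s['position'],s['force']);eyes.capture('side')"
```

```text
7.6 [0.6233 0.088  0.1045]
knob 0.64 [279.216 269.388] [0.6244 0.0902 0.1   ]
red [ 248  246   58   42 2166] [277.6708 267.5753] [0.6263 0.0992 0.115 ] [0.624  0.0915 0.1   ]
[248. 246.] [0.6132 0.1072 0.1   ]
[305. 246.] [0.6405 0.0991 0.1   ]
[305. 287.] [0.6344 0.0765 0.1   ]
[248. 287.] [0.6059 0.085  0.1   ]
7.75 0.2620100730429745 9.852259357492338 [0.62329424 0.08802422 0.1045266 ] [5.21818385 8.72725818 0.09499349]
7.8 0.2620235418288372 9.064610755255252 [0.62329652 0.08803759 0.1045304 ] [ 5.35531766  7.86473158 -0.41228041]
7.85 0.26201706486596665 10.595659440266868 [0.62327216 0.08803808 0.10451268] [ 6.98604678  8.97718947 -0.54656383]
```

arm_command(
  translation=[
    [0.007,0,0],
    [0.007,0,0],
    [0.007,0,0],
    [0.007,0,0],
    [0.007,0,0],
  ],
  rotation=[
    [0,0,0],
    [0,0,0],
    [0,0,0],
    [0,0,0],
    [0,0,0],
  ],
  grip=[1,1,1,1,1],
)

```text
time_s: 8.4
position: [0.6233, 0.088, 0.1045]
tcp_rot: [[-0.286, 0.004, 0.958], [-0.958, 0.005, -0.286], [-0.006, -1.0, 0.002]]
force: [6.2, 10.1, -0.9]
opening: 0.335
```

arm_command(
  translation=[
    [0,0,0],
    [0,0,0],
    [0,0,0],
    [0,0,0],
    [0,0,0],
  ],
  rotation=[
    [0,0,0],
    [0,0,0],
    [0,0,0],
    [0,0,0],
    [0,0,0],
  ],
  grip=[1,1,1,1,1],
)

```text
time_s: 8.9
position: [0.6233, 0.088, 0.1045]
tcp_rot: [[-0.286, 0.004, 0.958], [-0.958, 0.005, -0.286], [-0.006, -1.0, 0.002]]
force: [6.4, 10.6, -1.1]
opening: 0.338
```

```bash
cat > f.py <<'E'
from h import *
u=np.array([.285,.9585,0])
a=[]
for i in range(4):
  s=bot.read_state();a.append((np.array(s['position'])@u*1000,np.array(s['force'])@u,s['opening']));eyes.capture('side')
a=np.array(a);print(s['time_s'],a.mean(0),a[:,1],s['force'],s['position'])
E
python3 f.py
```

```text
9.05 [261.9513409   11.23483406   0.33704221] [11.96609196 10.75188877 10.38247809 11.83887743] [ 6.22938108 10.49922151 -0.34357456] [0.62328771 0.08797321 0.10453013]
```

arm_command(
  translation=[
    [-0.03,0,0],
    [-0.06,0,0],
    [-0.09,0,0],
    [-0.12,0,0],
    [-0.14,0,0],
  ],
  rotation=[
    [0,0,0],
    [0,0,0],
    [0,0,0],
    [0,0,0],
    [0,0,0],
  ],
  grip=[1,1,1,1,1],
)

```text
time_s: 9.6
position: [0.6252, 0.0951, 0.1045]
tcp_rot: [[-0.285, 0.0, 0.959], [-0.959, -0.001, -0.285], [0.001, -1.0, 0.0]]
force: [2.6, -3.4, 3.4]
opening: 0.334
```

arm_command(
  translation=[
    [-0.015,0,0],
    [-0.03,0,0],
    [-0.04,0,0],
    [-0.04,0,0],
  ],
  rotation=[
    [0,0,0],
    [0,0,0],
    [0,0,0],
    [0,0,0],
  ],
  grip=[1,1,1,1],
)

```text
time_s: 10.0
position: [0.6262, 0.0989, 0.1044]
tcp_rot: [[-0.285, 0.0, 0.959], [-0.959, 0.0, -0.285], [-0.0, -1.0, 0.0]]
force: [2.6, -1.6, 4.6]
opening: 0.34
```

```bash
python3 f.py
```

```text
10.15 [273.25549632  -1.40316648   0.33753954] [-0.77162654 -1.27246025 -1.42266109 -2.14591802] [ 2.76035661 -3.05959276  6.45114458] [0.62622963 0.09889699 0.10444836]
```

arm_command(
  translation=[
    [-0.01,-0.006,0.006],
    [-0.02,-0.006,0.006],
    [-0.03,-0.006,0.006],
    [-0.03,-0.006,0.006],
  ],
  rotation=[
    [0,0,0],
    [0,0,0],
    [0,0,0],
    [0,0,0],
  ],
  grip=[1,1,1,1],
)

```text
time_s: 10.6
position: [0.6269, 0.1011, 0.1045]
tcp_rot: [[-0.285, -0.001, 0.959], [-0.959, 0.0, -0.285], [-0.0, -1.0, -0.001]]
force: [1.1, -2.2, 4.1]
opening: 0.335
```

```bash
python3 f.py
```

```text
10.75 [275.59592505  -1.28519093   0.33466492] [-1.78862851 -1.10566472 -0.93646378 -1.31000669] [ 1.35089574 -1.7684006   2.81642898] [0.62686916 0.10112529 0.10448213]
```

arm_command(
  translation=[
    [-0.01,0,0],
    [-0.02,0,0],
    [-0.03,0,0],
    [-0.03,0,0],
  ],
  rotation=[
    [0,0,0],
    [0,0,0],
    [0,0,0],
    [0,0,0],
  ],
  grip=[1,1,1,1],
)

```text
time_s: 11.2
position: [0.6275, 0.1034, 0.1045]
tcp_rot: [[-0.285, -0.001, 0.959], [-0.959, 0.0, -0.285], [0.0, -1.0, -0.001]]
force: [1.2, -1.7, 2.9]
opening: 0.341
```

```bash
python3 f.py
```

```text
11.35 [277.89933772  -1.41702333   0.33680209] [-1.26671658 -1.20632021 -2.13170233 -1.06335419] [ 0.18428287 -1.16418864  1.97013961] [0.62747534 0.10336681 0.10447848]
```

arm_command(
  translation=[
    [-0.01,0,0],
    [-0.02,0,0],
    [-0.03,0,0],
    [-0.03,0,0],
  ],
  rotation=[
    [0,0,0],
    [0,0,0],
    [0,0,0],
    [0,0,0],
  ],
  grip=[1,1,1,1],
)

```text
time_s: 11.8
position: [0.6276, 0.1038, 0.1045]
tcp_rot: [[-0.284, -0.003, 0.959], [-0.959, -0.003, -0.284], [0.004, -1.0, -0.002]]
force: [-2.4, -7.8, 4.0]
opening: 0.335
```

```bash
python3 f.py
```

```text
11.95 [278.38712261  -7.53253794   0.33461093] [-8.15425035 -7.51625207 -7.19632519 -7.26332417] [-1.44360363 -7.14856248  3.60908765] [0.62759659 0.10384469 0.10444317]
```

arm_command(
  translation=[
    [-0.01,0,0],
    [-0.016,0,0],
    [-0.016,0,0],
    [-0.016,0,0],
    [-0.016,0,0],
  ],
  rotation=[
    [0,0,0],
    [0,0,0],
    [0,0,0],
    [0,0,0],
    [0,0,0],
  ],
  grip=[1,1,1,1,1],
)

```text
time_s: 12.5
position: [0.6276, 0.1039, 0.1045]
tcp_rot: [[-0.284, -0.004, 0.959], [-0.959, -0.005, -0.284], [0.005, -1.0, -0.002]]
force: [-2.5, -9.5, 5.0]
opening: 0.335
```

```bash
python3 f.py
```

```text
12.65 [278.50693477 -10.17309052   0.33550061] [ -9.86479843 -10.11102994 -10.11024374 -10.60628996] [ -2.57279983 -10.30051332   5.58306052] [0.62764696 0.10394722 0.10445254]
```

arm_command(
  translation=[
    [0,0,0],
    [0,0,0],
    [0,0,0],
    [0,0,0],
    [0,0,0],
  ],
  rotation=[
    [0,0,0],
    [0,0,0],
    [0,0,0],
    [0,0,0],
    [0,0,0],
  ],
  grip=[1,1,1,1,1],
)

```text
time_s: 13.2
position: [0.6276, 0.1039, 0.1045]
tcp_rot: [[-0.284, -0.004, 0.959], [-0.959, -0.004, -0.284], [0.005, -1.0, -0.002]]
force: [-2.4, -10.4, 5.1]
opening: 0.335
```

```bash
python3 f.py
```

```text
13.35 [278.51425534 -10.58431677   0.33588195] [-10.61941093 -10.21444654 -11.04344773 -10.45996186] [ -2.95277036 -10.03486939   4.70451713] [0.62765374 0.10395058 0.1044467 ]
```

Both stops felt: u = 261.95 (in) and 278.51 mm (out); middle 270.23.

arm_command(
  translation=[
    [0.03,0,0],
    [0.06,0,0],
    [0.09,0,0],
    [0.12,0,0],
    [0.12,0,0],
  ],
  rotation=[
    [0,0,0],
    [0,0,0],
    [0,0,0],
    [0,0,0],
    [0,0,0],
  ],
  grip=[1,1,1,1,1],
)

```text
time_s: 13.9
position: [0.626, 0.0979, 0.1045]
tcp_rot: [[-0.285, -0.0, 0.959], [-0.959, 0.001, -0.285], [-0.0, -1.0, -0.0]]
force: [0.1, 1.9, 1.2]
opening: 0.335
```

```bash
python3 f.py
```

```text
14.05 [272.22794281   1.90844715   0.33607443] [1.8848105  1.84521456 1.41627667 2.4874869 ] [0.3372582  2.49490695 1.53380977] [0.62599542 0.09786003 0.10447514]
```

2.0 mm more inward.

arm_command(
  translation=[
    [0.01,0,0],
    [0.02,0,0],
    [0.025,0,0],
    [0.025,0,0],
    [0.025,0,0],
  ],
  rotation=[
    [0,0,0],
    [0,0,0],
    [0,0,0],
    [0,0,0],
    [0,0,0],
  ],
  grip=[1,1,1,1,1],
)

```text
time_s: 14.6
position: [0.6254, 0.0955, 0.1045]
tcp_rot: [[-0.285, -0.001, 0.959], [-0.959, -0.0, -0.285], [0.0, -1.0, -0.0]]
force: [0.9, 2.6, 1.1]
opening: 0.336
```

```bash
python3 f.py
```

```text
14.75 [269.73796559   1.57503243   0.3354943 ] [2.72934406 1.43846451 0.34216133 1.79015981] [0.03793134 1.85638954 1.23198428] [0.62533971 0.09547218 0.10449181]
```

arm_command(
  translation=[
    [-0.006,0,0],
    [-0.012,0,0],
    [-0.012,0,0],
    [-0.012,0,0],
  ],
  rotation=[
    [0,0,0],
    [0,0,0],
    [0,0,0],
    [0,0,0],
  ],
  grip=[1,1,1,1],
)

```text
time_s: 15.2
position: [0.6255, 0.0961, 0.1045]
tcp_rot: [[-0.285, -0.001, 0.959], [-0.959, -0.001, -0.285], [0.001, -1.0, -0.001]]
force: [-1.3, -1.9, 1.2]
opening: 0.338
```

```bash
python3 f.py
```

```text
15.35 [270.49684712  -2.17782161   0.33606748] [-2.156773   -2.29053859 -2.41283563 -1.85113922] [-2.15187736 -1.29144931  1.34317729] [0.6256084  0.09631619 0.10451213]
```

arm_command(
  translation=[
    [0.008,0,0],
    [0.008,0,0],
    [0.008,0,0],
  ],
  rotation=[
    [0,0,0],
    [0,0,0],
    [0,0,0],
  ],
  grip=[1,1,1],
)

```text
time_s: 15.7
position: [0.6256, 0.0963, 0.1045]
tcp_rot: [[-0.285, -0.0, 0.959], [-0.959, 0.001, -0.285], [-0.001, -1.0, -0.0]]
force: [-1.7, 0.5, 0.9]
opening: 0.335
```

```bash
python3 f.py
```

```text
15.85 [270.63093327   1.07701778   0.33605278] [-0.0259331   1.07763787  0.94625572  2.31011064] [-0.59177715  2.58608986  0.10920945] [0.62563723 0.09630103 0.1045367 ]
```

arm_command(
  translation=[
    [0.005,0,0],
    [0.005,0,0],
    [0.005,0,0],
  ],
  rotation=[
    [0,0,0],
    [0,0,0],
    [0,0,0],
  ],
  grip=[1,1,1],
)

```text
time_s: 16.2
position: [0.6255, 0.0957, 0.1045]
tcp_rot: [[-0.285, -0.0, 0.959], [-0.959, 0.0, -0.285], [-0.0, -1.0, -0.0]]
force: [-2.2, 3.4, -0.3]
opening: 0.336
```

```bash
python3 f.py
```

```text
16.35 [269.97926268   2.02134003   0.33563925] [2.60332439 1.37747442 2.33689547 1.76766586] [-1.30923974  2.23348898 -0.8983746 ] [0.62543292 0.09565303 0.10453131]
```

arm_command(
  translation=[
    [-0.006,0,0],
    [-0.006,0,0],
    [-0.006,0,0],
  ],
  rotation=[
    [0,0,0],
    [0,0,0],
    [0,0,0],
  ],
  grip=[1,1,1],
)

```text
time_s: 16.7
position: [0.6254, 0.0956, 0.1045]
tcp_rot: [[-0.284, -0.001, 0.959], [-0.959, -0.001, -0.284], [0.001, -1.0, -0.001]]
force: [-2.2, -0.4, -0.2]
opening: 0.341
```

```bash
python3 f.py
```

```text
16.85 [269.91286673  -0.89331737   0.33682288] [-1.05490334 -0.95083603  0.15589925 -1.72342936] [-3.40997909 -0.78412657 -0.31523519] [0.62545846 0.09564018 0.10454683]
```

arm_command(
  translation=[
    [-0.004,0,0],
    [-0.004,0,0],
    [-0.004,0,0],
  ],
  rotation=[
    [0,0,0],
    [0,0,0],
    [0,0,0],
  ],
  grip=[1,1,1],
)

```text
time_s: 17.2
position: [0.6255, 0.096, 0.1045]
tcp_rot: [[-0.285, -0.001, 0.959], [-0.959, -0.0, -0.285], [0.001, -1.0, -0.001]]
force: [-2.3, -1.3, -0.4]
opening: 0.336
```

```bash
python3 f.py
```

```text
17.35 [270.36140725  -2.10558368   0.33469493] [-1.91811459 -2.32024571 -2.09731855 -2.08665587] [-3.2200852  -1.2195426   0.08900278] [0.62560273 0.09614117 0.10455477]
```

Within 0.15 mm of the middle. Letting go.

arm_command(
  translation=[
    [0.004,0,0],
    [0.004,0,0],
    [0.004,0,0],
    [0.004,0,0],
    [0.004,0,0],
  ],
  rotation=[
    [0,0,0],
    [0,0,0],
    [0,0,0],
    [0,0,0],
    [0,0,0],
  ],
  grip=[1,-1,-1,-1,-1],
)

```text
time_s: 17.9
position: [0.6267, 0.096, 0.1051]
tcp_rot: [[-0.285, 0.002, 0.959], [-0.959, 0.0, -0.285], [-0.001, -1.0, 0.002]]
force: [-0.3, -0.1, -0.6]
opening: 0.613
```

arm_command(
  translation=[
    [0,0,0],
    [0,0,0],
    [0,0,0],
    [0,0,0],
    [0,0,0],
  ],
  rotation=[
    [0,0,0],
    [0,0,0],
    [0,0,0],
    [0,0,0],
    [0,0,0],
  ],
  grip=[-1,-1,-1,-1,-1],
)

```text
time_s: 18.4
position: [0.6257, 0.096, 0.1046]
tcp_rot: [[-0.285, -0.0, 0.959], [-0.959, -0.0, -0.285], [0.0, -1.0, -0.0]]
force: [0.0, 0.3, 0.2]
opening: 0.98
```

```bash
python3 f.py
```

```text
18.55 [2.70306018e+02 1.55814062e-01 9.90288267e-01] [ 0.26474468 -0.35851934  0.23267555  0.48435535] [0.63737358 0.31581    0.49916085] [0.62571265 0.09595615 0.1046153 ]
```

Free, with TCP at 270.31 and force zero. Retreat straight up, then look.

arm_command(
  translation=[
    [0,-0.3,0],
    [0,-0.7,0],
    [0,-1,0],
    [0,-1,0],
  ],
  rotation=[
    [0,0,0],
    [0,0,0],
    [0,0,0],
    [0,0,0],
  ],
  grip=[-1,-1,-1,-1],
)

```text
time_s: 19.0
position: [0.6284, 0.096, 0.1886]
tcp_rot: [[-0.285, 0.009, 0.959], [-0.959, -0.0, -0.285], [-0.002, -1.0, 0.008]]
force: [0.3, 0.1, -0.3]
opening: 1.0
```

arm_command(
  translation=[
    [0,-1,0],
    [0,-1,0],
    [0,-1,0],
    [0,-1,0],
    [0,-1,0],
  ],
  rotation=[
    [0,0,0],
    [0,0,0],
    [0,0,0],
    [0,0,0],
    [0,0,0],
  ],
  grip=[-1,-1,-1,-1,-1],
)

```text
time_s: 19.5
position: [0.6244, 0.096, 0.2625]
tcp_rot: [[-0.285, -0.004, 0.959], [-0.959, 0.0, -0.285], [0.001, -1.0, -0.004]]
force: [-0.1, -0.2, -0.5]
opening: 1.0
```

```bash
python3 f.py; python3 w.py w3
```

```text
19.65 [ 2.69969328e+02 -1.00586547e-01  1.00071815e+00] [-0.20353213  0.78169177 -0.11144651 -0.86905932] [-0.38051949 -0.79354331 -0.3694236 ] [0.62479938 0.09593055 0.26266384]
19.7 [0.625  0.0959 0.263 ]
knob 0.72 [278.88  188.496] [0.626  0.0995 0.1   ]
mill 0.76 [282.296 292.404] [ 0.5788 -0.0766  0.    ]
red [ 264  172   29   45 1195] [278.5456 194.1849] [0.6253 0.0981 0.115 ] [0.624  0.0941 0.1   ]
[263.9924 172.7107] [0.6167 0.1188 0.1   ]
[291.8678 171.9772] [0.6427 0.1118 0.1   ]
[293.0208 215.7889] [0.6316 0.0683 0.1   ]
[265.1454 216.5225] [0.6044 0.0755 0.1   ]
```

View pics/w3.png

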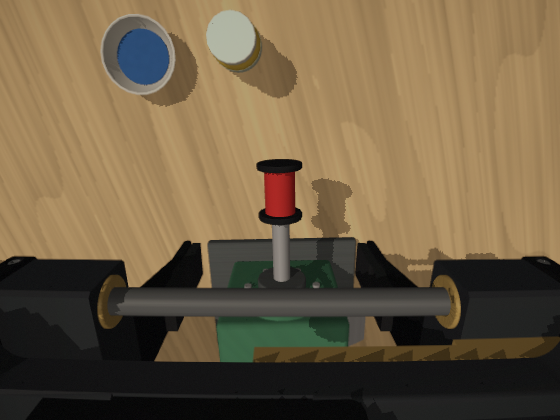

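The picture shows the knob free at (279,194), with the dish and jar untouched. Its shift since the start, about +4.2 mm, agrees with the arm's +4.1 mm.

```bash
python3 -c "
from h import *
print(bot.hand_in())"
```

```text
the job is handed in; nothing more can be done
None
```

I felt both stops of the paint mill's shaft, left it at the middle of the travel, let go, and handed the job in at about 19.7 s.

| Stop | Tool position along the shaft | Force at the wrist | Held |
|---|---|---|---|
| Inner | 261.95 mm | 10–11 N, readings up to 12 N | about 2 s |
| Outer | 278.51 mm | 10–10.6 N, readings up to 11 N | about 1.3 s |

- **Travel:** 16.6 mm between the two holds, including the rubber's give at each end, so the middle is 270.23 mm.
- **Final position:** the tool read 270.36 mm just before I let go and 270.31 mm after. Getting there took a few small corrections of up to 0.5 mm either way.
- **Last checks:** with the gripper open and raised clear, the wrist force was about zero. The wrist camera puts the knob 4.2 mm out from where it started, and the arm says 4.1 mm. The dish and jar looked undisturbed. The palette knife was out of view in that last picture, but the arm never went near it.
- **Disagreement:** near the stops the measured position moved less per newton than the stated stop give. Both ends showed the same effect, so it should hardly shift the middle.

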